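# Find the socket for the clamp nut of a key-cutting machine

## Task

Slacken the belt of the key-cutting machine by standing its leaning black-knobbed tension lever upright and leaving it so; then try the two hexagonal steel sockets on the clamp nut of the machine's slide to find the one that goes on. The socket that does not fit stays or goes back down on the bench, off the machine, and the job finishes while the gripper is still holding the right socket, fully down over the nut. Do not disturb the jar, the padlock or the screwdriver.

Things in the scene. Friction and masses are not known exactly. Their poses are not given: they have to be found in the camera images.
- lever (a joint): Angle of the belt-tension lever on the machine (rad): 0 is upright, negative leans towards -x of the machine (roughly towards the robot), positive leans away; stops at -1.1 and 1.1. It starts leaning at -0.95 to -0.5. Friction holds it wherever it is left; about 1 to 2 N at the knob moves it.
- lever_knob (a point): Centre of the black ball knob, 28 mm in diameter, at the end of the 10 mm thick steel lever, 110 mm from the hinge.
- lever_hinge (a point): Centre of the lever's hinge, fixed to the machine, 50 mm above the bench. The hinge axis is y of this frame; the lever swings in its x-z plane: the knob is at 110 mm times (sin angle, 0, cos angle). Cheeks beside the hinge reach 62 mm above the bench. The clamp nut is on the +y side, about 150 mm away.
- machine: Key-cutting machine, fixed to the bench, turned by up to 0.2 rad; its axes are those of lever_hinge. Origin on the bench, at the middle of its grey base in x. The base is 30 mm high, x -100 to 100, y -280 to 150 mm. Cutter disc with guard, bearing and black motor are at y below -80 mm, up to 140 mm above the bench; the lever hinge is at (-20, -45), the nut near (-20, 105).
- nut_foot (a point): Centre of the underside of the fixed clamp nut, on the flat top of the steel slide, 40 mm above the bench. z up; x square to a flat. Dark steel hexagon 24 mm across flats, 18 high, top 6 mm tapered to 19; its 10 mm stud stands to 24 mm above this point. The socket goes on with flats parallel to the nut's (within 10 degrees) until its mouth meets the slide. The nut does not turn.
- nut: The clamp nut's body, same point and axes as nut_foot. The slide under it is 100 x 85 mm; a dark jaw block 52 mm high above the bench begins about 80 mm beyond it, towards +x of the machine.
- socket_a_mid (a point): Centre of a loose steel socket, 30 mm above its mouth. Two look alike: hexagonal outside, 38 mm across flats, 44 across corners, 60 tall, about 0.28 kg, standing mouth down, dark square on top. z up its axis; x square to an outer flat; the flats of the hexagonal opening inside are parallel to the outer ones. They start 80 mm or more apart and change places between starts.
- socket_b_mid (a point): Centre of the other socket; same outside and axes. Openings are 38 mm deep and face the bench. One is 26 mm across flats and goes over the nut. The other is too small and stops on top of the nut, its mouth 18 mm or more above the slide. Which of the two fits is not told: try.
- jar: Bystander: closed glass jar, 64 mm in diameter and 70 mm tall, standing; origin at the centre of its underside.
- padlock: Bystander: brass padlock lying flat, body 45 x 42 mm and 20 mm high, its shackle to +x; origin at the underside of the body's centre.
- screwdriver: Bystander: screwdriver 200 mm long lying on the bench near the robot, along its x; handle to -x; about 30 mm high.
There are look-alikes about, which are no part of the job. Leave any pink look-alike of the part that bears socket_b_mid alone. Leave any purple look-alike of the part that bears socket_a_mid alone.

How it is judged:
On the way, in this order (a step that is already met when the one before it is completed fails the run):
1. the tension lever stands upright (value of joint lever between -0.15 and 0.15 rad), for 0.2 s.
2. a socket is fully down over the nut (((horizontal distance between socket_a_mid and nut_foot below 0.005 m and z of socket_a_mid in the frame of nut_foot below 0.035 m and angle between socket_a_mid's own z axis and vertical below 0.1 rad) or (horizontal distance between socket_b_mid and nut_foot below 0.005 m and z of socket_b_mid in the frame of nut_foot below 0.035 m and angle between socket_b_mid's own z axis and vertical below 0.1 rad))), for 0.2 s.
At the end, for the whole second after the job is handed in: The lever is within 0.15 rad of upright; the socket that fits is fully down over the nut (mouth within 5 mm of the slide, centred within 5 mm, upright within 0.1 rad) and still gripped by the fingers (over 2 N); the other socket is down on the bench, off the machine (centre lower than 42 mm) (all of step 1 and (((horizontal distance between socket_a_mid and nut_foot below 0.005 m and z of socket_a_mid in the frame of nut_foot below 0.035 m and angle between socket_a_mid's own z axis and vertical below 0.1 rad) and contact force between the fingers and socket_a above 2 N and height (world z) of socket_b_mid below 0.042 m) or ((horizontal distance between socket_b_mid and nut_foot below 0.005 m and z of socket_b_mid in the frame of nut_foot below 0.035 m and angle between socket_b_mid's own z axis and vertical below 0.1 rad) and contact force between the fingers and socket_b above 2 N and height (world z) of socket_a_mid below 0.042 m))); the arm keeps its last pose, push and grip.
It fails at once if the jar is disturbed (moved more than 30 mm) (distance of jar from where it was at the start of the episode above 0.03 m).
It fails at once if the padlock is disturbed (moved more than 30 mm) (distance of padlock from where it was at the start of the episode above 0.03 m).
It fails at once if the screwdriver is disturbed (moved more than 30 mm) (distance of screwdriver from where it was at the start of the episode above 0.03 m).
It also fails if it takes over 67 s, if anything falls off the work surface, if the arm or the gripper's body presses on something with over 40 N, if the wrist force passes 120 N, or if a joint passes its speed limit or range.

## Robot

A 6-joint arm with a two-finger parallel gripper is mounted at the origin on the work surface. World frame = base frame: x ahead of the robot, y to its left, z up, the work surface at z = 0. Lengths are in m, angles in rad, forces in N, time in s.
With the tool pointing down it reaches from about 0.35 to 0.85 m from the base axis. Payload 8.1 kg.
Tool frame: the origin (TCP) lies between the finger pads; the fingertips stand 11 mm ahead of it and the grasp point (between the pads) lies 8 mm behind it (robot.tips_ahead is the distance from the TCP to the fingertips, in m); z points along the fingers, y is the line along which they close (so a half turn about z gives the same grasp; the last joint's range is limited). The gripper opens to 93 mm and grips with 3 to 60 N. Pads are 15 mm wide; open, the fingers measure 128 mm over their backs; the gripper's body (75 mm by 188 mm) begins 65 mm behind the grasp point.
Start: joints at [-1.226, 0.13, 1.488, -0, 1.523, -0.085], TCP at [0.25, -0.545, 0.23] pointing down, gripper open.
Joint ranges: [-2.96, 2.96], [-0.89, 2.26], [0.02, 2.5], [-1.34, 4.48], [0, 2.73], [-2.66, 2.66]. Speed limits (rad/s): [2.39, 2.39, 2.79, 3.14, 3.14, 3.14].

## Interface

Orientations are given as a rotation vector (axis times angle).
In Python, from plant import robot gives the robot as it stands. The module is installed in compiled form; this text tells all that it offers.
- The arm moves only by the tool move_arm, never from a script. Its argument "deltas" is one flat list of numbers, 7 for each row, row after row: the shift along the tool's x, y, z in m, then the turn, a rotation vector about the tool's x, y, z in rad, then the opening, from 0 (shut) to 1 (fully open). A call has 1 to 12 rows; each row is the pose to reach, as a shift and turn from the pose commanded when the call began, along the tool's axes at that moment; what a row does not reach only later rows make up. A row lasts 1/8 s, in which the tool goes at most 62.5 mm and 10.7 degrees, less where a joint would pass 70% of its speed; a pose out of reach is approached as far as the arm can. A call with a gripper value outside its range is refused whole. The fingers move at their own pace and stop on an object; "squeeze" is the grip in N (left out, the last holds). Time passes only in rows, so rows that repeat a pose let the fingers close. It gives the time, the measured TCP pose, the force, the opening and the grip force at its end, in the units of the state.
- robot.read_state(): the state, without advancing time (a new reading comes with each control period).
- robot.read_camera(name): name is "scene" or "top" or "wrist"; returns (picture, depth): 480x640x3 uint8, red, green, blue; 480x640 float32, m along the optical axis (not along the pixel's ray), 0 where there is no reading.
- robot.camera_model(name): a dict with "K" (3x3 intrinsics, pixels), "k1" (the pictures are not rectified: a ray, as slopes to the right and down, at radius r is drawn at 1 + k1 r^2 times it, then the intrinsics apply), "R" (3x3) and "t" (3): a world point X has camera coordinates R X + t; the wrist camera has in their place "tool_from_camera" (4x4, takes a point from camera to tool coordinates, whose origin is the TCP and whose axes are the flange's). Camera axes: x right, y down, z forward; pixel columns grow to the right and rows downward; lengths in m; the calibration is good to about 2 mm. A picture is of the moment at which its call begins: read the wrist's pose just before it. camera_model takes no time and is no camera call.
- robot.close_job(): hands the job in; it is judged then, once.
Trained networks look in the newest picture that a camera, given by its name, has taken for a name from the list of things; names that differ only in an ending like _2 or _b are one class to them, and where a whole thing is asked for, a point or a joint stands for the part that bears it (a point fixed in the world has none). Each returns a list of dicts, best first, with "confidence" (0 to 1); they miss things now and then, are a little off and sometimes report something else, mostly with a low value. They report only what shows in the picture. A call takes as long as a camera call. They do not tell look-alikes from the thing itself.
- robot.recognise(camera, label): "uv" ([column, row] in pixels, amid what is visible of it).
The state is a dict: "t": time; "q": joint angles; "dq": joint speeds; "joint_torque": joint torques, N m; "tool_pos": TCP position; "orientation": TCP orientation; "force": force on the tool from outside, world axes, zero at the start; "wrist_torque": the same for the moment, N m; "opening": finger opening in m; "gripper_force": force on a finger pad.
Only numpy, scipy, OpenCV 4.12 (cv2) and the standard library are available. Lean on these libraries where they do the work, as an engineer would, in place of code of your own. Each camera call takes 0.05 s, during which the arm holds its last target. There are 200 camera calls.

## Working session

There is one attempt and no reset: what is moved stays moved. The work goes in short steps, Python scripts to look and compute and a tool call to move; the robot and the scene stay as the last step left them, time stands still between calls to the robot, and variables do not carry over. Pictures are saved under pics/ and viewed, at most 10 in all, crops included, and the job is handed in when it is done.

Besides the shell and the picture viewer there is one more tool, called after "Call:" as name(argument=value, ...), one argument or row to a line, values as JSON. move_arm: Moves the arm, as the interface text tells. Its arguments: {"type":"object","properties":{"deltas":{"type":"array","items":{"type":"number"}},"squeeze":{"type":"number"}},"required":["deltas"]}

```bash
mkdir -p pics; cat > h.py <<'E'
import numpy as np, cv2
from scipy.spatial.transform import Rotation as R
from plant import robot
def cam(name,s=None):
    m=robot.camera_model(name); K=np.array(m["K"])
    if name=="wrist":
        s=s or robot.read_state(); T=np.eye(4);T[:3,:3]=R.from_rotvec(s["orientation"]).as_matrix();T[:3,3]=s["tool_pos"]
        W=T@np.array(m["tool_from_camera"])
    else:
        W=np.eye(4);W[:3,:3]=np.array(m["R"]).T;W[:3,3]=-W[:3,:3]@np.array(m["t"])
    return K,m["k1"],W
def ray(c,uv):
    K,k1,W=c
    p=cv2.undistortPoints(np.array([[uv]],float),K,np.array([k1,0,0,0.]))[0,0]
    d=W[:3,:3]@np.array([p[0],p[1],1]); return W[:3,3],d
def onz(c,uv,z):
    o,d=ray(c,uv); return o+d*(z-o[2])/d[2]
def cloud(c,depth):
    K,k1,W=c
    v,u=np.mgrid[0:480,0:640]
    p=cv2.undistortPoints(np.stack([u,v],-1).reshape(-1,1,2).astype(float),K,np.array([k1,0,0,0.]))[:,0]
    P=np.c_[p,np.ones(len(p))]*depth.reshape(-1,1)
    P=P@W[:3,:3].T+W[:3,3]; P[depth.ravel()==0]=np.nan
    return P.reshape(480,640,3)
def save(n,im): cv2.imwrite("pics/"+n,im[:,:,::-1])
def totool(s,X):
    return R.from_rotvec(s["orientation"]).inv().apply(np.array(X)-s["tool_pos"])
E
python3 - <<'E'
from h import *
for n in("top","scene"):
    im,d=robot.read_camera(n); save(n+"0.png",im); c=cam(n)
    np.savez(n+"0.npz",im=im,d=d,P=cloud(c,d))
    for l in("lever_knob","nut","socket_a_mid","jar","padlock","screwdriver"):
        for r in robot.recognise(n,l)[:4]:
            u,v=map(int,r["uv"]); print(n,l,(u,v),round(r["confidence"],2),cloud(c,d)[v,u].round(3))
print(robot.read_state()["t"],robot.read_state()["orientation"])
E
```

```text
top lever_knob (444, 260) 0.81 [ 0.511 -0.128  0.099]
top nut (368, 238) 0.41 [0.564 0.026 0.054]
top socket_a_mid (210, 229) 0.96 [0.582 0.364 0.062]
top socket_a_mid (226, 265) 0.62 [0.505 0.328 0.064]
top jar (293, 155) 0.64 [0.746 0.188 0.063]
top padlock (195, 183) 0.96 [0.694 0.408 0.018]
top screwdriver (430, 308) 0.68 [ 0.415 -0.109  0.029]
scene lever_knob (184, 336) 0.61 [ 0.525 -0.126  0.089]
scene nut (282, 312) 0.74 [nan nan nan]
scene socket_a_mid (362, 207) 0.84 [0.508 0.312 0.047]
scene socket_a_mid (413, 217) 0.71 [0.597 0.358 0.041]
scene jar (438, 312) 0.75 [0.764 0.163 0.064]
scene jar (467, 237) 0.4 [0.697 0.399 0.019]
scene padlock (467, 238) 0.71 [0.698 0.397 0.019]
scene screwdriver (148, 318) 0.62 [ 0.4   -0.119  0.021]
scene screwdriver (222, 396) 0.57 [ 0.656 -0.165  0.122]
0.7 [ 3.06928964e+00  6.69869347e-01 -4.26648595e-05]
```

View pics/top0.png

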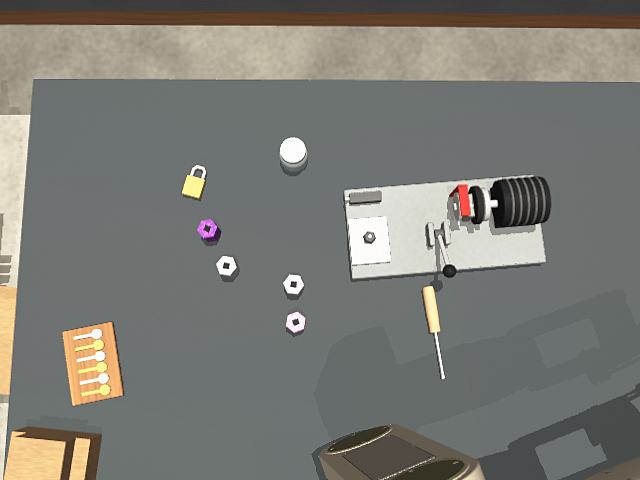

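View pics/scene0.png

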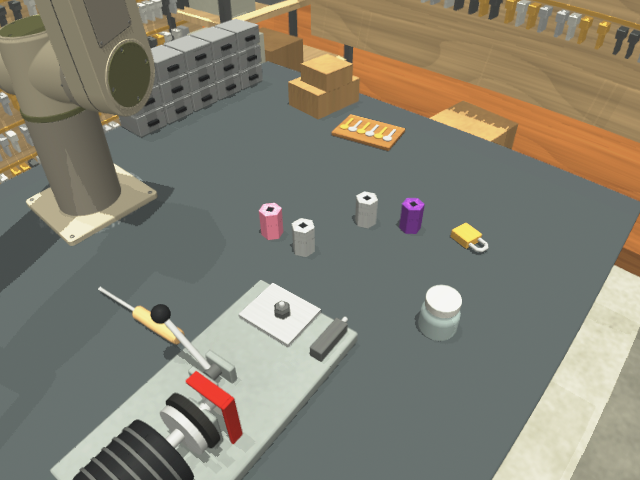

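Top picture: the candidates for sockets are steel at (227,266), steel at (293,285), purple at (208,230) and pink at (296,323); I choose the two bare steel ones. The knob is at (449,270), the nut at (369,238), the screwdriver at (432,330), the jar at (293,153) and the padlock at (195,183).

```bash
python3 - <<'E'
from h import *
D=np.load("top0.npz");P=D["P"];im=D["im"];c=cam("top")
m=(abs(P[...,2]-.03)<.006)&(P[...,0]>.45)&(P[...,0]<.8)&(P[...,1]<.13)&(P[...,1]>-.42)
m[300:]=0
q=P[m][:,:2]; r=cv2.minAreaRect((q*1000).astype(np.float32)); print("base",r, cv2.boxPoints(r).round())
for n,uv in dict(b=(227,266),a=(293,285),purple=(208,230),pink=(296,323)).items():
    u,v=uv; w=P[v-14:v+15,u-14:u+15]; k=abs(w[...,2]-.06)<.006
    print(n,onz(c,uv,.06).round(4),np.nanmean(w[k],0).round(4),cv2.minEnclosingCircle((w[k][:,:2]*1000).astype(np.float32)))
print("nut",onz(c,(369,238),.06).round(4)); 
for z in(.1,.12,.14): print("knob",onz(c,(449,270),z).round(4))
w=P[258:284,436:462];k=w[...,2]>.06;print(np.nanmean(w[k],0),np.nanmax(w[k],0))
cr=np.hstack([cv2.resize(im[205:335,190:320],(400,400),interpolation=2),cv2.resize(im[180:310,340:470],(400,400),interpolation=2)]);save("crop.png",cr)
E
```

```text
base ((576.1026611328125, -146.907958984375), (242.46551513671875, 430.65228271484375), 4.861560344696045) [[ 437.   57.]
 [ 474. -372.]
 [ 715. -351.]
 [ 679.   78.]]
b [0.5029 0.3263 0.06  ] [0.5051 0.3284 0.0594] ((505.5628662109375, 328.7696533203125), 21.5286808013916)
a [0.4625 0.1862 0.06  ] [0.4655 0.1856 0.0594] ((464.88525390625, 185.87474060058594), 20.883432388305664)
purple [0.5803 0.3687 0.06  ] [0.5846 0.3716 0.0592] ((584.3189697265625, 371.2279357910156), 21.6816463470459)
pink [0.3829 0.1794 0.06  ] [0.3864 0.1809 0.0598] ((386.7126770019531, 180.61863708496094), 21.332386016845703)
nut [0.5632 0.0241 0.06  ]
knob [ 0.4901 -0.1375  0.1   ]
knob [ 0.488  -0.1333  0.12  ]
knob [ 0.4859 -0.1291  0.14  ]
[ 0.4908942  -0.13248374  0.1210988 ] [ 0.51604406 -0.12081549  0.13389599]
```

View pics/crop.png

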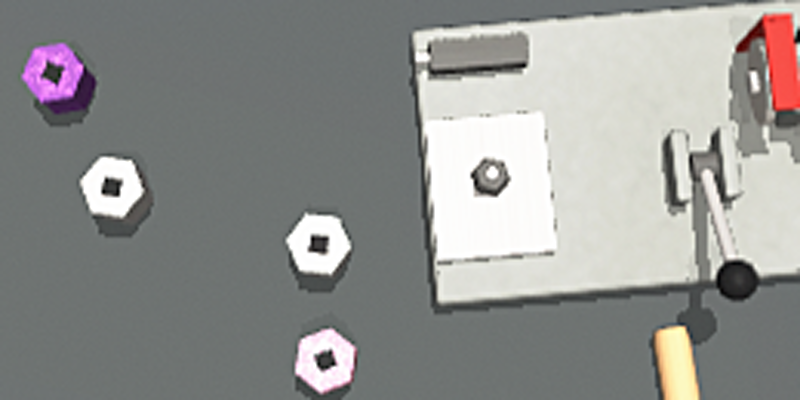

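The crop confirms the choice: two bare steel sockets, with purple and pink ones beside them, and the nut on the white slide. The lever leans towards the robot at about -0.9 rad. I go above the knob first.

Call:
move_arm(
  deltas=[0.389,-0.275,-0.03,0,0,0.345,0.6,0.389,-0.275,-0.03,0,0,0.345,0.6,0.389,-0.275,-0.03,0,0,0.345,0.6,0.389,-0.275,-0.03,0,0,0.345,0.6,0.389,-0.275,-0.03,0,0,0.345,0.6,0.389,-0.275,-0.03,0,0,0.345,0.6,0.389,-0.275,-0.03,0,0,0.345,0.6,0.389,-0.275,-0.03,0,0,0.345,0.6,0.389,-0.275,-0.03,0,0,0.345,0.6,0.389,-0.275,-0.03,0,0,0.345,0.6,0.389,-0.275,-0.03,0,0,0.345,0.6],
  squeeze=10,
)

```text
t: 2.08
tool_pos: [0.4886, -0.1345, 0.2596]
orientation: [3.139, 0.131, -0.0]
force: [0.0, -0.2, -0.3]
opening: 0.0557
gripper_force: 0.0
```

```bash
python3 - <<'E'
from h import *
s=robot.read_state();im,d=robot.read_camera("wrist");c=cam("wrist",s);P=cloud(c,d);save("w1.png",im)
print(s["t"],s["tool_pos"],s["orientation"],s["opening"])
for l in("lever_knob","nut","lever_hinge"):
    for r in robot.recognise("wrist",l)[:3]:
        u,v=map(int,r["uv"]);print(l,u,v,r["confidence"],P[v,u].round(4))
k=(P[...,2]>.085)&(P[...,2]<.15)&(abs(P[...,0]-.489)<.03)&(abs(P[...,1]+.133)<.03);q=P[k]
from scipy.optimize import least_squares
f=least_squares(lambda x:np.linalg.norm(q-x,axis=1)-.014,[.489,-.133,.117],loss="soft_l1",f_scale=.002);print("knob",len(q),f.x,np.median(abs(f.fun)))
E
```

```text
2.075 [ 0.48855949 -0.13447397  0.259556  ] [ 3.13861768e+00  1.30667497e-01 -3.73647658e-04] 0.05569243166846386
lever_knob 317 182 0.57 [ 0.5181 -0.1282  0.0966]
lever_knob 138 94 0.19 [0.5685 0.018  0.0572]
nut 132 92 0.85 [0.5696 0.0206 0.0618]
lever_hinge 352 91 0.93 [ 0.5868 -0.1518  0.0286]
knob 1487 [ 0.49060646 -0.13294493  0.11374109] 0.0013463595946697493
```

View pics/w1.png

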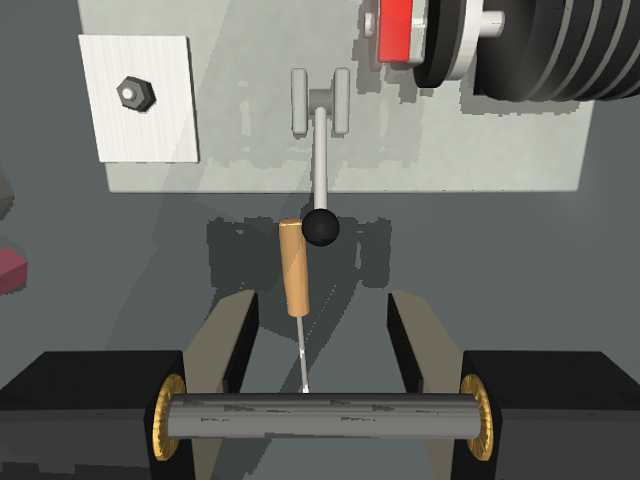

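The picture shows the knob at (320,227), the hinge at (320,100) and the nut at (137,94). The knob sits clear between the fingers' planes, so I go down and grip it.

Call:
move_arm(
  deltas=[0.002,-0.001,0.06,0,0,0,0.6,0.002,-0.001,0.11,0,0,0,0.6,0.002,-0.001,0.152,0,0,0,0.6,0.002,-0.001,0.152,0,0,0,0.6,0.002,-0.001,0.152,0,0,0,0.2,0.002,-0.001,0.152,0,0,0,0.2,0.002,-0.001,0.152,0,0,0,0.2,0.002,-0.001,0.152,0,0,0,0.2],
  squeeze=8,
)

```text
t: 3.28
tool_pos: [0.4916, -0.1325, 0.1087]
orientation: [3.138, 0.133, 0.002]
force: [-0.2, -0.9, 1.9]
opening: 0.0275
gripper_force: 8.0
```

Call:
move_arm(
  deltas=[0.007,0,-0.009,0,0,0,0.2,0.0147,0,-0.0167,0,0,0,0.2,0.0225,0,-0.0235,0,0,0,0.2,0.0321,0,-0.03,0,0,0,0.2,0.0419,0,-0.035,0,0,0,0.2,0.0519,0,-0.0395,0,0,0,0.2,0.0626,0,-0.0425,0,0,0,0.2,0.0733,0,-0.045,0,0,0,0.2,0.082,0,-0.046,0,0,0,0.2,0.0897,0,-0.0462,0,0,0,0.2,0.0897,0,-0.0462,0,0,0,0.2,0.0897,0,-0.0462,0,0,0,0.2],
)

```text
t: 4.78
tool_pos: [0.5811, -0.1246, 0.1539]
orientation: [3.139, 0.133, 0.002]
force: [1.2, -4.5, -1.3]
opening: 0.0273
gripper_force: 8.0
```

Call:
move_arm(
  deltas=[0,0,0,0,0,0,0.8,0,0,0,0,0,0,0.8,0,0,0,0,0,0,0.8,0,0,-0.05,0,0,0,0.8,0,0,-0.09,0,0,0,0.8,-0.068,-0.151,-0.09,0,0,0,0.8,-0.068,-0.151,-0.09,0,0,0,0.8,-0.068,-0.151,-0.09,0,0,0,0.8,-0.068,-0.151,-0.09,0,0,0,0.8,-0.068,-0.151,-0.09,0,0,0,0.8],
)

```text
t: 6.02
tool_pos: [0.5001, 0.0199, 0.2441]
orientation: [3.138, 0.134, 0.001]
force: [0.6, -0.3, 0.1]
opening: 0.0743
gripper_force: 0.0
```

```bash
python3 - <<'E'
from h import *
s=robot.read_state();im,d=robot.read_camera("wrist");c=cam("wrist",s);P=cloud(c,d);save("w2.png",im)
np.savez("w2.npz",im=im,d=d,P=P)
print(s["t"],s["tool_pos"],s["orientation"],c[2][:3,3])
for r in robot.recognise("wrist","nut")[:2]:
    u,v=map(int,r["uv"]);print(u,v,r["confidence"],P[v,u].round(4))
for l in ("lever_knob",):
    robot.read_camera("top")
    im2,d2=robot.read_camera("top");P2=cloud(cam("top"),d2)
    k=(P2[...,2]>.14)&(P2[...,2]<.19)&(abs(P2[...,0]-.58)<.05)&(abs(P2[...,1]+.125)<.03);print("knob",k.sum(),np.median(P2[k],0))
E
```

```text
6.025 [0.50014175 0.01986234 0.24407966] [3.13838500e+00 1.33973185e-01 1.04998443e-03] [0.58329231 0.02646867 0.39756389]
322 126 0.95 [0.5697 0.0259 0.0623]
knob 0 [nan nan nan]
  return _methods._mean(a, axis=axis, dtype=dtype,
  ret = um.true_divide(
```

View pics/w2.png

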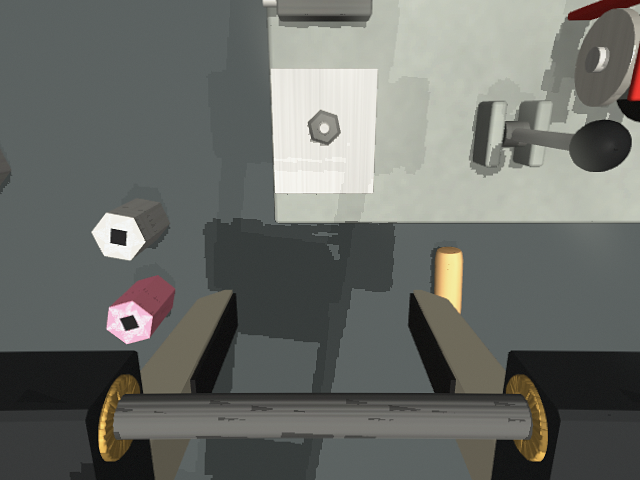

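Wrist picture: the nut is at (324,127), the lever knob at (601,145) beside its hinge at (515,133), so it looks upright, and the nearer steel socket is at (118,237). Next I measure the angles of nut and socket.

```bash
python3 - <<'E'
from h import *
s=robot.read_state();c=cam("wrist",s);D=np.load("w2.npz");im=D["im"]
print("knob",onz(c,(601,145),.16).round(4))
g=cv2.cvtColor(im,cv2.COLOR_RGB2GRAY)
def hexfit(mask,z,R0):
    cs,_=cv2.findContours(mask.astype(np.uint8),cv2.RETR_EXTERNAL,cv2.CHAIN_APPROX_NONE)
    ct=max(cs,key=cv2.contourArea); h=cv2.convexHull(ct)[:,0]
    q=np.array([onz(c,p.astype(float),z)[:2] for p in h]); 
    # dense contour harmonic for orientation
    h2=cv2.convexHull((q*1e5).astype(np.int32))[:,0]/1e5
    m=cv2.moments((h2*1e4).astype(np.float32)); cen=np.array([m["m10"],m["m01"]])/m["m00"]/1e4
    n=400; pts=np.vstack([np.linspace(a,b,n//8) for a,b in zip(h2,np.roll(h2,-1,0))])-cen
    best=None
    for a in np.radians(np.arange(0,60,1)):
        w=sum(np.ptp(pts@np.array([np.cos(a+k*np.pi/3),np.sin(a+k*np.pi/3)])) for k in range(3))/3
        if best is None or w<best[1]: best=(np.degrees(a),w)
    print("centre",cen.round(4),"flat-normal deg",best[0],"AF",round(best[1],4),"area",cv2.contourArea(ct))
w=np.zeros(g.shape,bool); w[98:158,295:352]=1
hexfit(w&(g<150),.046,.012)
for t in(170,190): 
    m=np.zeros(g.shape,bool); m[190:270,80:145]=1
    hexfit(m&(g>t),.06,.019)
o=[cv2.resize(im[95:160,290:355],(400,400),interpolation=2),cv2.resize(im[190:270,80:160],(400,400),interpolation=2)];save("c2.png",np.hstack(o))
E
```

```text
knob [ 0.5758 -0.126   0.16  ]
centre [0.5676 0.0237] flat-normal deg 46.0 AF 0.0249 area 774.5
centre [0.4666 0.1857] flat-normal deg 54.0 AF 0.0378 area 1687.0
centre [0.4665 0.1856] flat-normal deg 54.0 AF 0.0376 area 1672.0
```

View pics/c2.png

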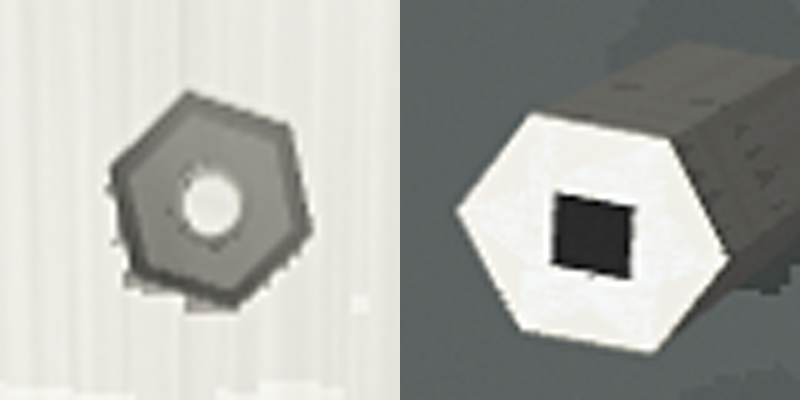

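```bash
python3 - <<'E'
from h import *
c=cam("wrist");print(onz(c,(324.3,128.3),.064),onz(c,(324.3,128.3),.058))
D=np.load("w2.npz");P=D["P"];g=cv2.cvtColor(D["im"],7)
w=P[118:138,314:334];k=abs(w[...,2]-.058)<.008
print(np.nanmedian(w[k],0))
E
```

```text
[0.5681957  0.02317407 0.064     ] [0.56791982 0.023131   0.058     ]
[0.56864974 0.0246167  0.05691149]
```

Call:
move_arm(
  deltas=[-0.019,-0.168,0.06,0,0,-0.333,0.8,-0.019,-0.168,0.11,0,0,-0.333,0.8,-0.019,-0.168,0.12,0,0,-0.333,0.8,-0.019,-0.168,0.12,0,0,-0.333,0.8,-0.019,-0.168,0.16,0,0,-0.333,0.8,-0.019,-0.168,0.19,0,0,-0.333,0.8,-0.019,-0.168,0.21,0,0,-0.333,0.8,-0.019,-0.168,0.21,0,0,-0.333,0.8,-0.019,-0.168,0.21,0,0,-0.333,0.8],
)

```text
t: 7.35
tool_pos: [0.468, 0.1856, 0.0352]
orientation: [3.074, 0.65, 0.003]
force: [0.2, 0.4, 0.4]
opening: 0.0741
gripper_force: 0.0
```

Call:
move_arm(
  deltas=[0,0,0,0,0,0,0.2,0,0,0,0,0,0,0.2,0,0,0,0,0,0,0.2,0,0,0,0,0,0,0.2,0,0,0,0,0,0,0.2,0,0,-0.05,0,0,0,0.2,0,0,-0.1,0,0,0,0.2,0,0,-0.1,0,0,0,0.2],
  squeeze=30,
)

```text
t: 8.35
tool_pos: [0.4697, 0.1867, 0.1385]
orientation: [-3.073, -0.652, -0.013]
force: [0.2, 0.6, -3.0]
opening: 0.0379
gripper_force: 30.0
```

```bash
python3 - <<'E'
from h import *
s=robot.read_state();im,d=robot.read_camera("wrist");save("w3.png",im);print(s["tool_pos"],s["orientation"],s["opening"],s["gripper_force"],s["force"])
E
```

```text
[0.46970719 0.18670374 0.13846781] [-3.07287933 -0.65156801 -0.01293965] 0.037875664489050886 29.999606609344482 [ 0.20867146  0.62859329 -2.97478361]
```

View pics/w3.png

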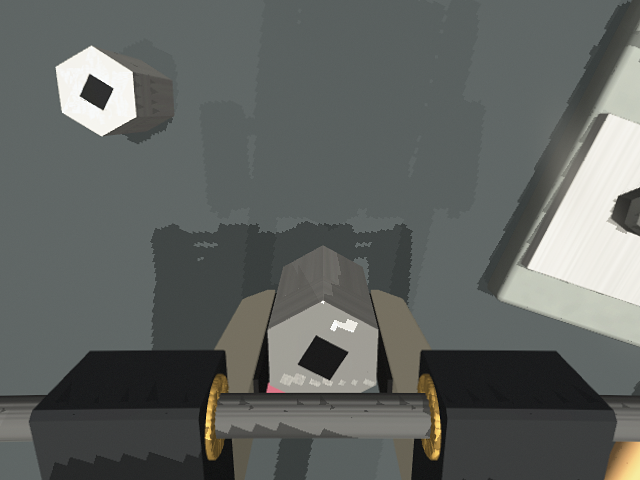

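The socket is held square between the fingers, its dark square at (323,358). The other steel socket is at (96,92). I measure the in-hand offset and socket b.

```bash
python3 - <<'E'
from h import *
s=robot.read_state();c=cam("wrist",s);im=cv2.imread("pics/w3.png");g=cv2.cvtColor(im,6)
X=onz(c,(323,358),s["tool_pos"][2]+.0248);print("held",X,totool(s,X))
print("axes",R.from_rotvec(s["orientation"]).as_matrix().round(3))
m=np.zeros(g.shape,np.uint8);m[35:145,45:145]=1;m&=(g>170).astype(np.uint8)
ct=max(cv2.findContours(m,0,1)[0],key=cv2.contourArea);q=np.array([onz(c,p.astype(float),.06)[:2] for p in cv2.convexHull(ct)[:,0]])
cen=(q.max(0)+q.min(0))/2
best=min((sum(np.ptp(q@[np.cos(np.radians(a+60*k)),np.sin(np.radians(a+60*k))]) for k in range(3))/3,a) for a in range(60))
print("b",cen,q.mean(0),onz(c,(96,92),.06),best)
E
```

```text
held [0.46816434 0.18552268 0.16037603] [-2.32887339e-05  7.30433164e-04 -2.47997775e-02]
axes [[ 0.914  0.406  0.004]
 [ 0.406 -0.914  0.001]
 [ 0.004  0.001 -1.   ]]
b [0.50402914 0.32722021] [0.5047653 0.3281134] [0.5039606  0.32724139 0.06      ] (np.float64(0.037465897342073055), 51)
```

Call:
move_arm(
  deltas=[0.012,0.06,0,0,0,0.14,0.2,0.0247,0.12,0,0,0,0.14,0.2,0.0247,0.189,0,0,0,0.14,0.2,0.0247,0.189,0,0,0,0.14,0.2,0.0247,0.189,0.02,0,0,0.14,0.2,0.0247,0.189,0.02,0,0,0.14,0.2,0.0247,0.189,0.02,0,0,0.14,0.2],
)

```text
t: 9.28
tool_pos: [0.5648, 0.0246, 0.1128]
orientation: [-3.11, -0.438, 0.003]
force: [1.0, -0.1, -1.9]
opening: 0.0378
gripper_force: 30.0
```

```bash
python3 - <<'E'
from h import *
s=robot.read_state();print(s["t"],s["tool_pos"],np.degrees(2*np.arctan2(s["orientation"][1],s["orientation"][0])),totool(s,[.569,.024,.075]),s["force"],s["opening"])
E
```

```text
9.275 [0.56481713 0.02456836 0.11281999] -343.9778070061193 [0.00393057 0.00173088 0.03781172] [ 0.9656234  -0.05536083 -1.91656756] 0.037817716250080874
```

Call:
move_arm(
  deltas=[0.004,0.001,0,0,0,0,0.2,0.004,0.001,0.008,0,0,0,0.2,0.004,0.001,0.015,0,0,0,0.2,0.004,0.001,0.019,0,0,0,0.2,0.004,0.001,0.022,0,0,0,0.2,0.004,0.001,0.025,0,0,0,0.2,0.004,0.001,0.025,0,0,0,0.2],
)

```text
t: 10.15
tool_pos: [0.5699, 0.0233, 0.0886]
orientation: [-3.111, -0.435, 0.001]
force: [0.4, -0.4, -3.0]
opening: 0.0379
gripper_force: 30.0
```

Call:
move_arm(
  deltas=[0,0,0.003,0,0,0,0.2,0,0,0.006,0,0,0,0.2,0,0,0.009,0,0,0,0.2,0,0,0.009,0,0,0,0.2],
)

```text
t: 10.65
tool_pos: [0.5695, 0.0238, 0.0794]
orientation: [-3.11, -0.435, 0.002]
force: [-1.2, 3.6, -1.5]
opening: 0.0379
gripper_force: 30.0
```

Call:
move_arm(
  deltas=[0,0,0.003,0,0,0,0.2,0,0,0.005,0,0,0,0.2,0,0,0.006,0,0,0,0.2,0,0,0.006,0,0,0,0.2],
)

```text
t: 11.15
tool_pos: [0.5696, 0.0239, 0.0742]
orientation: [-3.11, -0.435, 0.002]
force: [-6.3, 3.7, 3.4]
opening: 0.0382
gripper_force: 30.0
```

```bash
python3 - <<'E'
from h import *
s=robot.read_state();print(s["t"],s["tool_pos"],s["force"],s["gripper_force"])
im,d=robot.read_camera("scene");save("s2.png",cv2.resize(im[200:440,100:420],(800,600)))
E
```

```text
11.15 [0.56956226 0.02389316 0.0741502 ] [-6.29434898  3.65275875  3.40357421] 30.001267343759537
```

View pics/s2.png

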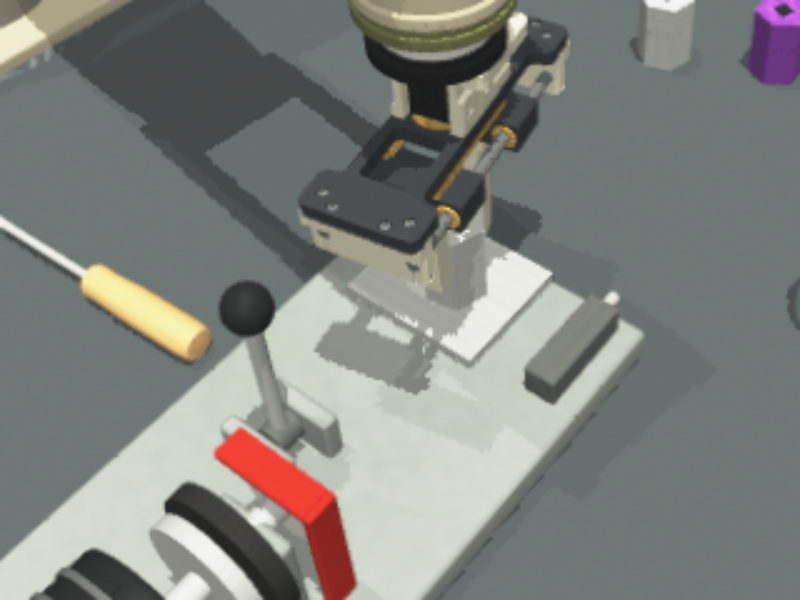

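The socket is down flat on the slide (455,300 in the crop) and the lever stands with its knob at (247,305). I check the knob's position numerically.

```bash
python3 - <<'E'
from h import *
im,d=robot.read_camera("scene");P=cloud(cam("scene"),d)
k=(abs(P[...,2]-.16)<.02)&(abs(P[...,0]-.58)<.045)&(abs(P[...,1]+.125)<.03);q=P[k]
from scipy.optimize import least_squares
f=least_squares(lambda x:np.linalg.norm(q-x,axis=1)-.014,[.578,-.126,.15],loss="soft_l1",f_scale=.002);print(len(q),f.x,np.median(abs(f.fun)))
g=(abs(P[...,2]-.055)<.005)&(abs(P[...,0]-.58)<.05)&(abs(P[...,1]+.125)<.04);print("cheeks",g.sum(),P[g].min(0),P[g].max(0))
w=(abs(P[...,2]-.1)<.015)&(abs(P[...,0]-.58)<.04)&(abs(P[...,1]+.125)<.03);print("shaft",np.median(P[w],0))
E
```

```text
424 [ 0.57552349 -0.12644568  0.15885522] 0.0004910817731419125
cheeks 312 [ 0.55237742 -0.16472531  0.05008259] [ 0.62800871 -0.10231838  0.05999548]
shaft [ 0.57958927 -0.12896559  0.10031474]
```

```bash
python3 -c "
from plant import robot
print(robot.close_job())"
```

```text
the job is handed in; nothing more can be done
None
```

The job is handed in, with no verdict returned: the lever stands upright (within about 0.06 rad by my measurement), and the first socket I tried fits and is held at 30 N, fully down over the nut. The other socket was not touched, and I steered clear of the jar, padlock and screwdriver.

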